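Trip test of the office safety switch

ROBOT

A 6-joint arm with a two-finger parallel gripper is mounted at the origin on the work surface. World frame = base frame: x ahead of the robot, y to its left, z up, the work surface at z = 0. Lengths are in m, angles in degrees, forces in N, time in s.
With the tool pointing down it reaches from about 0.375 to 0.9 m from the base axis. Payload 3.1 kg.
Tool frame: the origin (TCP) lies on the centre line of the jaws, within the pads' length; the fingertips stand 19 mm ahead of it and the grasp point (between the pads) is the TCP (tips_ahead is the distance from the TCP to the fingertips, in m); z points along the fingers, y is the line along which they close (so a half turn about z gives the same grasp; the last joint's range is limited). The gripper opens to 87 mm and grips with 3 to 60 N. Pads are 19 mm wide; open, the fingers measure 117 mm over their backs; the gripper's body (75 mm by 190 mm) begins 51 mm behind the grasp point.
Start: joints at [54.059, 30.224, 82.088, -0, 67.689, -10.227], TCP at [0.271, 0.563, 0.242] pointing down, gripper open.
Joint ranges: [-176.69, 176.69], [-43.24, 126.21], [12.49, 139.97], [-82, 262], [0, 151.66], [-163.58, 163.58]. Speed limits (degrees/s): [159.86, 159.86, 180, 180, 180, 180].

INTERFACE

Orientations are given as a 3x3 rotation matrix whose columns are the frame's x, y, z axes.
In Python, from rig import read_state, capture, hand_in, trace, landmark_of, tips_ahead gives the robot as it stands.
- The arm moves only by the shell command python3 -m jog 'ROWS'. ROWS is JSON, a list of rows, each an object of numbers: "tx", "ty", "tz": the shift along the tool's x, y, z in cm; "roll": the turn about the tool's z in rad; "jaw": the opening, from 0 (shut) to 1 (fully open). A call has 1 to 8 rows; each row shifts and turns the commanded pose from where the row before left it, along the tool's axes as they then stand; what a row does not reach is not made up. A row lasts 1/10 s, in which the tool goes at most 50 mm and 8.59 degrees, less where a joint would pass 70% of its speed; a pose out of reach is approached as far as the arm can. A call with a gripper value outside its range is refused whole. The fingers move at their own pace and stop on an object; the grip force is fixed at half the most. Time passes only in rows, so rows that do not move let the fingers close. It gives the time, the measured TCP pose, the force, the opening and the grip force at its end, in the units of the state.
- read_state(): the state, without advancing time (a new reading comes with each control period).
- capture(name): name is "scene" or "top" or "wrist"; returns a dict with "img" (384x512x3 uint8, red, green, blue), "vertical_fov" (degrees; the focal length in pixels is half the picture's height over the tangent of half this angle, whatever the lens; pixels are square), "cx", "cy" (the principal point, pixels), "k1" (the pictures are not rectified: a ray, as slopes to the right and down, at radius r is drawn at 1 + k1 r^2 times it, then the intrinsics apply), "cam_to_world" (4x4, takes a point from camera to world coordinates); the wrist camera has in their place "tool_from_camera" (4x4, takes a point from camera to tool coordinates, whose origin is the TCP and whose axes are the flange's). Camera axes: x right, y up, looking along -z (the intrinsics and any distortion apply to the point x, -y, -z); pixel columns grow to the right and rows downward; lengths in m; the calibration is good to about 2 mm. A picture is of the moment at which its call begins: read the wrist's pose just before it. There is no depth.
- hand_in(): hands the job in; it is judged then, once.
Trained networks look in the newest picture that a camera, given by its name, has taken for a name from the list of things; names that differ only in an ending like _2 or _b are one class to them, and where a whole thing is asked for, a point or a joint stands for the part that bears it (a point fixed in the world has none). Each returns a list of dicts, best first, with "p" (0 to 1); they miss things now and then, are a little off and sometimes report something else, mostly with a low value. They report only what shows in the picture. A call takes as long as a camera call. They do not tell look-alikes from the thing itself.
- trace(camera, thing): "pixels" (384x512 bool, what is visible of it) and "bbox" ([left, top, width, height] in pixels, round what is visible of it).
- landmark_of(camera, thing): "point" ([row, column] in pixels: a listed point, or the origin of a listed thing).
The state is a dict: "time_s": time; "joint_positions": joint angles; "qvel": joint speeds; "tau": joint torques, N m; "position": TCP position; "tcp_rot": TCP orientation; "force": force on the tool from outside, world axes, zero at the start; "moment": the same for the moment, N m; "opening": opening from 0.0 (shut) to 1.0 (fully open); "grasp_force": force on a finger pad.
Only numpy, scipy, OpenCV 4.12 (cv2) and the standard library are available. Lean on these libraries where they do the work, as an engineer would, in place of code of your own. Each camera call takes 0.05 s, during which the arm holds its last target. There are 200 camera calls.

TASK

Test the safety switch on the desk: press its blue test button so that the red-barred lever drops, then lift the lever back fully up. Then take the green marker from the organiser tray and set it down, without dropping it, upright and flat in the white-rimmed dish on the switch box to show that the test is done. Leave the other markers and everything else on the desk where they are.

Things in the scene. Friction and masses are not known exactly. Their poses are not given: they have to be found in the camera images.
- unit: grey safety-switch box lying on the desk, fixed, 220 (x) x 300 (y) x 70 mm high. Origin: centre of its underside; x points to its rear (sockets), y to its left, z up. On its flat top (z = 70 mm): red-barred lever at y = +85 mm, blue test button at (14, -20) mm, square white-rimmed dish at (-20, -105) mm
- trip_lever (a joint): angle of the lever (rad): 0 = fully up (on; it leans 0.2 back, past upright, against its stop and stays there), 1.15 = fully dropped towards the box's front (-x of the box), against its stop. It hinges about an axis along the box's y at (30, 85, 55) mm in the box's frame; it topples by its own weight to either side of about 0.2. Lifting it takes under 5 N
- lever_bar (a point): centre of the red round cross-bar at the lever's end, 85 mm from the hinge; bar 14 mm thick, 94 mm long along the box's y, on a 12 mm stem. In the box's frame about (47, 85, 138) mm when up and (-39, 85, 105) mm when dropped, clear all round; each half beside the stem is 41 mm long, room to pinch it from above. Shoving the dropped bar level can jam it
- test_button (a joint): travel of the test button (m): 0 = out, 0.006 = fully in; pressed straight down, it trips the lever at about 0.004 with about 3 N and springs back by itself. While held in it keeps the lever from going fully up
- button_top (a point): centre of the top of the blue test button, 28 mm across, 18 mm above the box's top when out, in a black collar 44 mm across and 12 mm high on a yellow patch
- dish (a point): centre of the floor of the square dish on the box (floor level with the box's top); 54 x 54 mm inside, white rim 8 mm high and 3 mm thick; axes as the box's
- organiser: white organiser tray fixed on the desk, 220 (x) x 80 (y) x 16 mm high, walls and floor 4 mm, three compartments in a row along its x, centres at about -72, 0 and +72 mm, each about 68 x 72 mm inside, one status marker in each. Origin: centre of its underside
- marker_green: green status marker: plastic disc 34 mm across and 10 mm high with an upright round knob 18 mm across on it, 44 mm high in all. Origin: centre of its underside, z up along the knob
- marker_yellow: yellow status marker: plastic disc 34 mm across and 10 mm high with an upright round knob 18 mm across on it, 44 mm high in all. Origin: centre of its underside, z up along the knob
- marker_red: red status marker: plastic disc 34 mm across and 10 mm high with an upright round knob 18 mm across on it, 44 mm high in all. Origin: centre of its underside, z up along the knob
- mug: blue ceramic mug, 80 mm wide, 95 mm high. Origin: centre of its underside. A bystander
- stapler: black and orange stapler, 130 x 36 x 56 mm. Origin: centre of its underside. A bystander
- tape_roll: roll of clear tape lying flat, 76 mm across, 19 mm high. Origin: centre of its underside. A bystander
- sticky_notes: yellow block of sticky notes, 76 x 76 x 30 mm. Origin: centre of its underside. A bystander
- glue_stick: white glue stick standing upright, 28 mm across, 95 mm high. Origin: centre of its underside. A bystander
- calculator: grey desk calculator, 150 x 90 x 16 mm. Origin: centre of its underside. A bystander
Mind the look-alikes: they are no part of the job. Of the things like the marker_green, leave any that is orange or purple; of the rest the smaller one is meant.

How it is judged (in metres and radians):
On the way, in this order (a step that is already met when the one before it is completed fails the run):
1. the test button is pressed while the lever is up (pressed in by over 3 mm, lever not yet past 0.6 rad) (value of joint test_button above 0.003 m and value of joint trip_lever below 0.6 rad).
2. the lever has dropped (past 1.0 rad) (value of joint trip_lever above 1 rad), for 0.05 s.
3. the lever is fully up again (within 0.08 rad) and the test button is out (value of joint trip_lever below 0.08 rad and value of joint test_button below 0.0015 m), for 0.2 s.
4. the green marker stands in the dish, released (horizontal distance between marker_green and dish below 0.016 m and z of marker_green in the frame of dish between -0.005 and 0.005 m and angle between marker_green's own z axis and vertical below 0.12 rad and contact force between the fingers and marker_green below 0.05 N and linear speed of marker_green below 0.02 m/s), for 0.2 s.
At the end, for the whole second after the job is handed in: Lever up (within 0.08 rad of its stop), test button out (within 1.5 mm), green marker upright (0.12 rad) on the dish floor (within 16 mm of its centre, 5 mm in height), released, at rest; other markers and bystanders within 30 mm of their start (all of step 3 and all of step 4 and distance of each of marker_yellow, marker_red, mug, stapler, tape_roll, sticky_notes, glue_stick, calculator from where it was at the start of the episode below 0.03 m); the robot touches nothing.
It fails at once if the green marker is let go more than 20 mm above the dish (contact force between the fingers and marker_green below 0.01 N and z of marker_green in the frame of unit above 0.09 m).
It fails at once if the yellow or red marker is moved by more than 30 mm (distance of any of marker_yellow, marker_red from where it was at the start of the episode above 0.03 m).
It fails at once if a bystander is moved by more than 30 mm (distance of any of mug, stapler, tape_roll, sticky_notes, glue_stick, calculator from where it was at the start of the episode above 0.03 m).
It also fails if it takes over 70 s, if anything falls off the work surface, if the arm or the gripper's body presses on something with over 40 N, if the wrist force passes 120 N, or if a joint passes its speed limit or range.

## Working session

There is one attempt and no reset: what is moved stays moved. The work goes in short steps, Python scripts to look and compute and a shell command to move; the robot and the scene stay as the last step left them, time stands still between calls to the robot, and variables do not carry over. Pictures are saved under pics/ and viewed, at most 10 in all, crops included, and the job is handed in when it is done.

```bash
ls; mkdir -p pics; cat > h.py <<'E'
import numpy as np, cv2
from rig import *
def intr(c):
    H,W=c["img"].shape[:2]; f=H/2/np.tan(np.radians(c["vertical_fov"])/2); return f
def pose(c,s=None):
    if "cam_to_world" in c: return np.array(c["cam_to_world"])
    T=np.eye(4); T[:3,:3]=s["tcp_rot"]; T[:3,3]=s["position"]; return T@np.array(c["tool_from_camera"])
def ray(c,T,rc):
    f=intr(c); d=np.array([(rc[1]-c["cx"])/f,(rc[0]-c["cy"])/f]); u=d.copy()
    for _ in range(20): u=d/(1+c["k1"]*(u@u))
    v=T[:3,:3]@np.array([u[0],-u[1],-1]); return T[:3,3],v/np.linalg.norm(v)
def proj(c,T,p):
    q=np.linalg.inv(T)@np.r_[p,1]; u=np.array([q[0],-q[1]])/-q[2]; u=u*(1+c["k1"]*(u@u)); f=intr(c)
    return np.array([c["cy"]+f*u[1],c["cx"]+f*u[0]])
def onz(o,v,z): return o+v*(z-o[2])/v[2]
def tri(rays):
    A=sum(np.eye(3)-np.outer(v,v) for o,v in rays); b=sum((np.eye(3)-np.outer(v,v))@o for o,v in rays)
    return np.linalg.solve(A,b)
def cap(n):
    s=read_state(); c=capture(n); return c,pose(c,s)
E
python3 - <<'E'
from h import *
C={n:cap(n) for n in("scene","top")}
cv2.imwrite("pics/a.png",cv2.cvtColor(C["scene"][0]["img"],cv2.COLOR_RGB2BGR))
cv2.imwrite("pics/b.png",cv2.cvtColor(C["top"][0]["img"],cv2.COLOR_RGB2BGR))
for n in C: print(n,C[n][1].round(2).tolist(),C[n][0]["vertical_fov"],C[n][0]["k1"])
for t in["unit","lever_bar","button_top","dish","organiser","marker_green","marker_yellow","marker_red"]:
  for n in C:
    for d in landmark_of(n,t)[:4]:
        o,v=ray(*C[n],d["point"]); print(t,n,round(d["p"],2),np.round(d["point"],1),onz(o,v,{"lever_bar":.138,"button_top":.088,"dish":.07}.get(t,0.004)).round(3))
E
```

```text
pics
scene [[-0.01, -0.85, 0.52, 1.2], [1.0, -0.01, -0.0, 0.0], [0.01, 0.52, 0.85, 1.13], [0.0, 0.0, 0.0, 1.0]] 50.281175440507766 -0.055474773564451935
top [[0.0, 0.99, -0.14, 0.39], [-1.0, -0.0, -0.01, -0.01], [-0.01, 0.14, 0.99, 1.41], [0.0, 0.0, 0.0, 1.0]] 57.085339522772315 -0.07838928268432646
unit scene 0.93 [193.5 279.9] [0.529 0.1   0.004]
unit top 0.66 [210.5 229.7] [0.513 0.113 0.004]
lever_bar scene 0.44 [180.7 316. ] [0.565 0.194 0.138]
lever_bar top 0.52 [193.  206.2] [0.565 0.187 0.138]
button_top scene 0.51 [179.2 276.3] [0.529 0.083 0.088]
button_top top 0.44 [203.1 235. ] [0.534 0.085 0.088]
dish scene 0.51 [265.1 261.2] [0.797 0.037 0.07 ]
dish scene 0.37 [196.8 154.3] [ 0.585 -0.283  0.07 ]
dish top 0.78 [211.7 259.3] [ 0.503 -0.006  0.07 ]
dish top 0.28 [212.  231.1] [0.501 0.101 0.07 ]
organiser scene 0.65 [200.5 153.7] [ 0.56  -0.301  0.004]
organiser top 0.79 [199.1 334.1] [ 0.558 -0.306  0.004]
marker_green scene 0.77 [238.1 110.7] [ 0.692 -0.414  0.004]
marker_green scene 0.58 [252.3 144.6] [ 0.736 -0.305  0.004]
marker_green scene 0.5 [222.7 151.4] [ 0.638 -0.298  0.004]
marker_green scene 0.45 [223.2 189.5] [ 0.638 -0.18   0.004]
marker_green top 0.64 [157.5 337. ] [ 0.729 -0.323  0.004]
marker_green top 0.56 [165.5 361.9] [ 0.696 -0.424  0.004]
marker_green top 0.54 [180.2 304. ] [ 0.635 -0.186  0.004]
marker_green top 0.52 [182.8 330. ] [ 0.624 -0.291  0.004]
marker_yellow scene 0.52 [201.7 151.4] [ 0.564 -0.307  0.004]
marker_yellow top 0.54 [198.7 330.6] [ 0.56  -0.291  0.004]
marker_red scene 0.48 [178.6 150.7] [ 0.477 -0.322  0.004]
marker_red top 0.44 [220.2 339.1] [ 0.474 -0.323  0.004]
marker_red top 0.18 [183.8 329.9] [ 0.62  -0.29   0.004]
```

View pics/a.png

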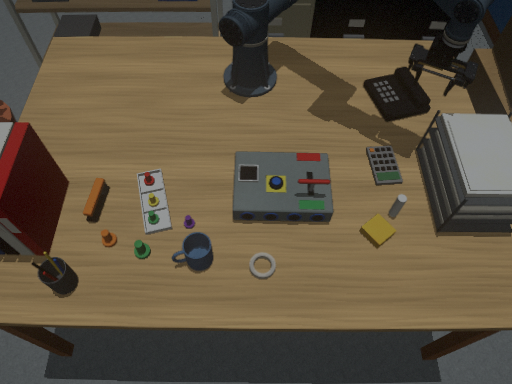

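View pics/b.png

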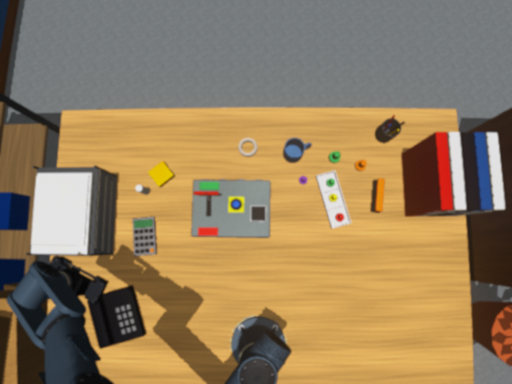

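Scene view candidates for the green marker:
- Green in the tray at about (217,153).
- Green, larger, on the desk at (249,142).
- Orange at (238,109).
- Purple at (221,189).

I choose the one in the tray, which is the smaller green. The unit is at about (187,282). Its dish is at (172,248), the button at (183,276) and the red bar at (181,313). The sockets point away from the robot.

```bash
python3 - <<'E'
from h import *
c,T=cap("scene"); im=c["img"]
cr=im[160:265,85:210]; cv2.imwrite("pics/c.png",cv2.cvtColor(cv2.resize(cr,None,fx=5,fy=5,interpolation=2),cv2.COLOR_RGB2BGR))
s=read_state(); print(np.round(s["tcp_rot"],3).tolist(), np.round(s["position"],3))
w=capture("wrist"); print(np.round(w["tool_from_camera"],3).tolist(),w["vertical_fov"],w["k1"])
for n in("scene","top"):
    cc,TT=cap(n); t=trace(n,"unit")[0]["pixels"].astype(np.uint8)
    k,_=cv2.findContours(t,0,2); k=max(k,key=cv2.contourArea)
    pts=np.array([onz(*ray(cc,TT,(p[0][1],p[0][0])),.07)[:2] for p in k],np.float32)
    print(n,cv2.minAreaRect(pts))
E
```

```text
[[-0.901, 0.434, -0.0], [0.434, 0.901, 0.0], [0.0, 0.0, -1.0]] [0.271 0.563 0.242]
[[-0.001, 0.952, 0.307, 0.084], [1.0, 0.001, -0.001, 0.0], [-0.002, 0.307, -0.952, -0.144], [0.0, 0.0, 0.0, 1.0]] 68.34475350757059 -0.05017567212417485
scene ((0.5357009172439575, 0.10058669745922089), (0.304354727268219, 0.2478313148021698), 88.89334106445312)
top ((0.5177627205848694, 0.1053105890750885), (0.2989666759967804, 0.21913422644138336), 89.04549407958984)
```

View pics/c.png

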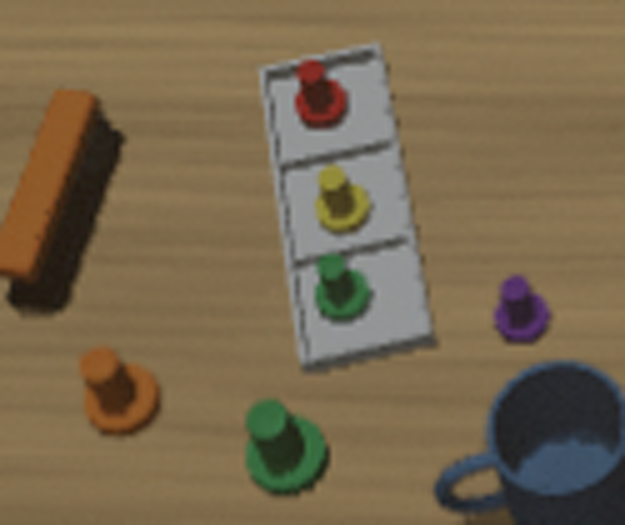

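The crop shows the tray's green marker at (285,342), clearly smaller than the green one on the desk at (450,285). I'm taking the tray one. Next I turn the tool so its x lies along the box's y.

```bash
python3 -m jog '[{"roll":0.142},{"roll":0.142},{"roll":0.142},{"roll":0.142},{"roll":0.142},{"roll":0.142},{"roll":0.142},{"roll":0.142}]'
cat > w.py <<'E'
from h import *
def delta(s,p):  # tool-axis shift in cm from pose to p
    return (np.array(s["tcp_rot"]).T@(np.array(p)-np.array(s["position"]))*100).round(2)
E
python3 - <<'E'
from w import *
s=read_state(); print(np.round(s["position"],3),np.round(s["tcp_rot"],3).tolist(),delta(s,[.50,.20,.28]))
E
```

```text
[0.271 0.563 0.242] [[-0.901, 0.434, -0.0], [0.434, 0.901, 0.0], [0.0, 0.0, -1.0]] [-36.38 -22.79  -3.85]$[0]: bad value
```

```bash
python3 -m jog '[{"tx":0,"ty":0,"tz":0,"roll":0.142,"jaw":1},{"tx":0,"ty":0,"tz":0,"roll":0.142,"jaw":1},{"tx":0,"ty":0,"tz":0,"roll":0.142,"jaw":1},{"tx":0,"ty":0,"tz":0,"roll":0.142,"jaw":1},{"tx":0,"ty":0,"tz":0,"roll":0.142,"jaw":1},{"tx":0,"ty":0,"tz":0,"roll":0.142,"jaw":1},{"tx":0,"ty":0,"tz":0,"roll":0.142,"jaw":1},{"tx":0,"ty":0,"tz":0,"roll":0.142,"jaw":1}]'
python3 - <<'E'
from w import *
s=read_state(); print(np.round(s["position"],3),np.round(s["tcp_rot"],3).tolist(),delta(s,[.50,.20,.28]))
E
```

```text
time_s: 2.0
position: [0.2711, 0.5631, 0.2416]
tcp_rot: [[0.02, 1.0, -0.0], [1.0, -0.02, -0.0], [-0.0, -0.0, -1.0]]
force: [-0.0, -0.4, -0.5]
opening: 1.005
grasp_force: 0.0
[0.271 0.563 0.242] [[0.02, 1.0, -0.0], [1.0, -0.02, -0.0], [-0.0, -0.0, -1.0]] [-35.85  23.6   -3.84]
```

```bash
python3 -m jog '[{"tx":-4,"ty":2.5,"tz":-0.5,"roll":0,"jaw":0},{"tx":-4,"ty":2.5,"tz":-0.5,"roll":0,"jaw":0},{"tx":-4,"ty":2.5,"tz":-0.5,"roll":0,"jaw":0},{"tx":-4,"ty":2.5,"tz":-0.5,"roll":0,"jaw":0},{"tx":-4,"ty":2.5,"tz":-0.5,"roll":0,"jaw":0},{"tx":-4,"ty":2.5,"tz":-0.5,"roll":0,"jaw":0},{"tx":-4,"ty":2.5,"tz":-0.5,"roll":0,"jaw":0},{"tx":-4,"ty":2.5,"tz":0,"roll":0,"jaw":0}]' | head -2
cat > m.py <<'E'
from w import *
import pickle,sys
s=read_state(); w=capture("wrist"); T=pose(w,s); R=[]
for t in sys.argv[2:]:
    for d in landmark_of("wrist",t)[:2]:
        if d["p"]>.15: R.append((t,d["p"],np.array(d["point"]),ray(w,T,d["point"]))); print(t,round(d["p"],2),np.round(d["point"],1),onz(*R[-1][3],{"lever_bar":.138,"button_top":.088,"dish":.07}.get(t,.004)).round(4))
pickle.dump((w,T,R),open(sys.argv[1]+".pkl","wb")); cv2.imwrite(f"pics/{sys.argv[1]}.png",cv2.cvtColor(w["img"],cv2.COLOR_RGB2BGR))
E
python3 m.py w1 unit lever_bar button_top dish
python3 -m jog '[{"tx":-4,"ty":1,"tz":0,"roll":0,"jaw":0},{"tx":-4,"ty":1,"tz":0,"roll":0,"jaw":0},{"tx":0,"ty":0,"tz":0,"roll":0,"jaw":0},{"tx":0,"ty":0,"tz":0,"roll":0,"jaw":0}]' | head -2
python3 m.py w2 unit lever_bar button_top dish
python3 - <<'E'
from w import *
import pickle
A=pickle.load(open("w1.pkl","rb"))[2];B=pickle.load(open("w2.pkl","rb"))[2]
for t in("lever_bar","button_top","dish","unit"):
    a=[r for r in A if r[0]==t][:1]; b=[r for r in B if r[0]==t][:1]
    if a and b: print(t,tri([a[0][3],b[0][3]]).round(4))
E
```

```text
time_s: 2.8
position: [0.4679, 0.2388, 0.2775]
unit 0.7 [242.9 283.5] [0.5184 0.1093 0.004 ]
lever_bar 0.61 [233.8 344.6] [0.5703 0.1879 0.138 ]
dish 0.91 [328.  277.1] [ 0.5039 -0.0042  0.07  ]
dish 0.52 [  2.3 347.3] [0.5764 0.4335 0.07  ]
time_s: 3.45
position: [0.4849, 0.161, 0.2765]
unit 0.61 [198.4 275.7] [0.5209 0.109  0.004 ]
lever_bar 0.74 [162.7 333.1] [0.5679 0.1903 0.138 ]
button_top 0.83 [239.1 291.6] [0.5353 0.0806 0.088 ]
lever_bar [0.5661 0.1923 0.1474]
unit [ 5.200e-01  1.074e-01 -1.000e-04]
```

View pics/w2.png

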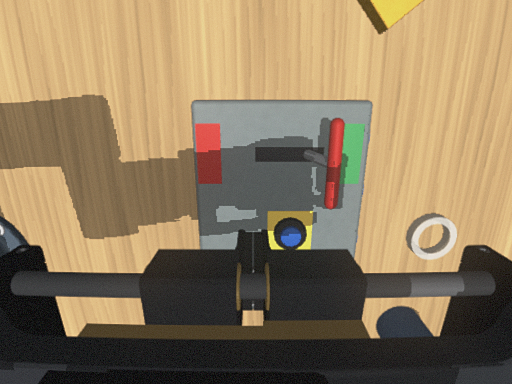

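The w2 picture shows the bar up at (162,334) and the button at (238,291). They agree with the box centre at about (0.521, 0.103) and yaw near 0. Now I move over the button.

```bash
python3 -m jog '[{"tx":-3.9,"ty":2.55,"tz":0,"roll":0,"jaw":0},{"tx":-3.9,"ty":2.55,"tz":0,"roll":0,"jaw":0},{"tx":0,"ty":0,"tz":3.8,"roll":0,"jaw":0},{"tx":0,"ty":0,"tz":3.8,"roll":0,"jaw":0},{"tx":0,"ty":0,"tz":3.8,"roll":0,"jaw":0},{"tx":0,"ty":0,"tz":3.8,"roll":0,"jaw":0},{"tx":0,"ty":0,"tz":0,"roll":0,"jaw":0},{"tx":0,"ty":0,"tz":0,"roll":0,"jaw":0}]'
python3 - <<'E'
from w import *
for n in("scene","top"):
    c,T=cap(n)
    for t in("button_top","lever_bar"):
        print(n,t,[(round(d["p"],2),onz(*ray(c,T,d["point"]),.088 if t[0]=="b" else .138).round(3)) for d in landmark_of(n,t)[:2]])
    if n=="scene":cv2.imwrite("pics/d.png",cv2.cvtColor(cv2.resize(c["img"][130:240,220:350],None,fx=5,fy=5,interpolation=2),cv2.COLOR_RGB2BGR))
E
```

```text
time_s: 4.5
position: [0.5354, 0.082, 0.1246]
tcp_rot: [[0.013, 1.0, -0.001], [1.0, -0.013, 0.0], [0.0, -0.001, -1.0]]
force: [-0.3, 0.9, 0.5]
opening: 0.006
grasp_force: 0.0
scene button_top []
scene lever_bar [(0.74, array([0.568, 0.188, 0.138]))]
top button_top [(0.38, array([ 0.546, -0.28 ,  0.088]))]
top lever_bar [(0.41, array([0.578, 0.195, 0.138]))]
```

View pics/d.png

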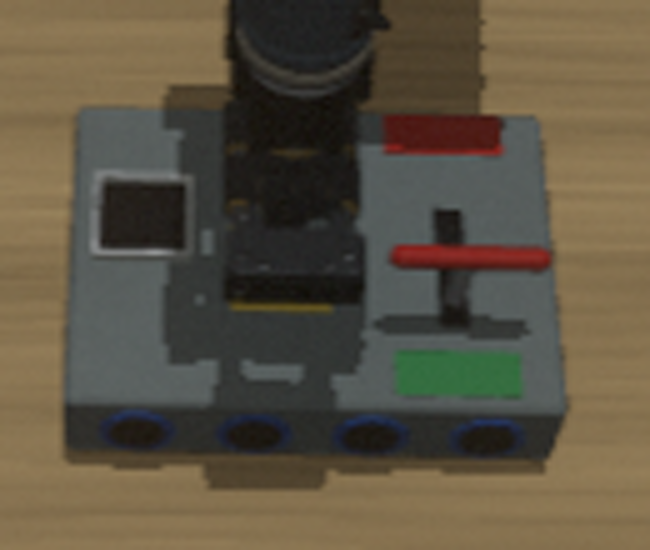

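The picture shows the tip over the yellow patch with the lever still up (bar at (257,470)). Next I press gradually.

```bash
python3 -m jog '[{"tx":0,"ty":0,"tz":1.6,"roll":0,"jaw":0},{"tx":0,"ty":0,"tz":0.2,"roll":0,"jaw":0},{"tx":0,"ty":0,"tz":0.2,"roll":0,"jaw":0},{"tx":0,"ty":0,"tz":0.1,"roll":0,"jaw":0},{"tx":0,"ty":0,"tz":0.1,"roll":0,"jaw":0},{"tx":0,"ty":0,"tz":0,"roll":0,"jaw":0},{"tx":0,"ty":0,"tz":0,"roll":0,"jaw":0}]'
cat > lv.py <<'E'
from w import *
for n in("scene","top"):
    c,T=cap(n)
    print(n,[(round(d["p"],2),np.round(d["point"],1),onz(*ray(c,T,d["point"]),.138).round(3),onz(*ray(c,T,d["point"]),.105).round(3)) for d in landmark_of(n,"lever_bar")[:2]])
E
python3 lv.py
```

```text
time_s: 5.5
position: [0.5353, 0.0813, 0.1027]
tcp_rot: [[0.014, 1.0, -0.0], [1.0, -0.014, -0.0], [-0.0, -0.0, -1.0]]
force: [-1.4, -0.5, 2.4]
opening: 0.004
grasp_force: 1.4
scene [(0.66, array([174.1, 312.6]), array([0.542, 0.186, 0.138]), array([0.52 , 0.192, 0.105]))]
top [(0.39, array([203.3, 206.7]), array([0.528, 0.184, 0.138]), array([0.531, 0.19 , 0.105]))]
```

```bash
python3 -m jog '[{"tx":0,"ty":0,"tz":0.05,"roll":0,"jaw":0},{"tx":0,"ty":0,"tz":0,"roll":0,"jaw":0},{"tx":0,"ty":0,"tz":0,"roll":0,"jaw":0}]'|sed -n '2p;4p'; python3 lv.py
```

```text
position: [0.5353, 0.0814, 0.102]
force: [-2.5, -0.4, 3.3]
scene [(0.62, array([163.5, 310.1]), array([0.505, 0.181, 0.138]), array([0.481, 0.187, 0.105]))]
top [(0.56, array([218.1, 207.3]), array([0.474, 0.181, 0.138]), array([0.476, 0.186, 0.105])), (0.19, array([197. , 378.9]), array([ 0.55 , -0.442,  0.138]), array([ 0.554, -0.454,  0.105]))]
```

The lever has dropped: the bar is at about (0.479, 0.187, 0.105). I go up and over to its +y half, opening the jaws.

```bash
python3 -m jog '[{"tx":0,"ty":0,"tz":-4,"roll":0,"jaw":0},{"tx":0,"ty":0,"tz":-4.5,"roll":0,"jaw":0},{"tx":0,"ty":0,"tz":-4,"roll":0,"jaw":0},{"tx":4.4,"ty":-1.8,"tz":0,"roll":0,"jaw":0.5},{"tx":4.4,"ty":-1.8,"tz":0,"roll":0,"jaw":0.5},{"tx":4.4,"ty":-1.8,"tz":0,"roll":0,"jaw":0.5},{"tx":0,"ty":0,"tz":0,"roll":0,"jaw":0.5},{"tx":0,"ty":0,"tz":0,"roll":0,"jaw":0.5}]'
python3 m.py w3 lever_bar button_top dish
python3 lv.py
python3 - <<'E'
from w import *
import pickle
w,T,R=pickle.load(open("w3.pkl","rb"))
im=w["img"].astype(int); m=((im[...,0]>110)&(im[...,1]<60)&(im[...,2]<60)).astype(np.uint8)
t=trace("wrist","lever_bar")
for d in t[:2]:
    k=d["pixels"].astype(np.uint8)&m; print(d["p"],d["bbox"],k.sum(),m.sum())
    ys,xs=np.nonzero(k)
    if len(ys): P=np.array([onz(*ray(w,T,(a,b)),.105)[:2] for a,b in zip(ys,xs)]); print(P.min(0),P.max(0),P.mean(0))
E
```

```text
time_s: 7.0
position: [0.4834, 0.2152, 0.2271]
tcp_rot: [[0.011, 1.0, 0.002], [1.0, -0.011, -0.0], [-0.0, 0.002, -1.0]]
force: [-0.2, -0.7, -0.4]
opening: 0.375
grasp_force: 0.0
lever_bar 0.8 [218.2 248.9] [0.481  0.2052 0.138 ]
lever_bar 0.16 [ 25.8 397.4] [0.5942 0.3579 0.138 ]
scene [(0.71, array([161.7, 310.4]), array([0.498, 0.183, 0.138]), array([0.474, 0.189, 0.105])), (0.66, array([258.4, 200.2]), array([ 0.806, -0.122,  0.138]), array([ 0.793, -0.127,  0.105]))]
top [(0.4, array([219.1, 207. ]), array([0.47 , 0.182, 0.138]), array([0.472, 0.187, 0.105]))]
0.76 [247.2, 173.1, 53.9, 88.3] 830 2303
[0.47471308 0.14241961] [0.48878492 0.23461665] [0.48263759 0.19244973]
```

View pics/w3.png

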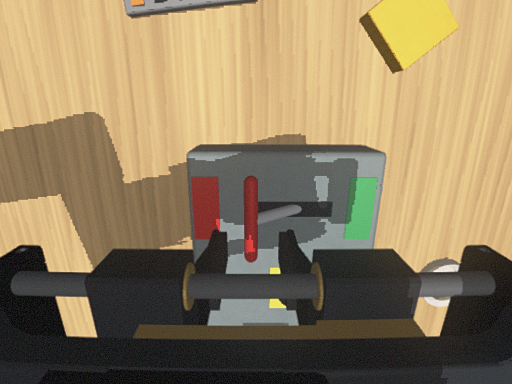

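The picture shows the dropped bar at column 251, rows 177–260, with the jaws centred on it and clear of the stem (row 215). The bar is at (0.4815, 0.188). Next I descend and pinch.

```bash
python3 -m jog '[{"tx":0,"ty":-0.2,"tz":4,"roll":0,"jaw":0.45},{"tx":0,"ty":0,"tz":4,"roll":0,"jaw":0.45},{"tx":0,"ty":0,"tz":4,"roll":0,"jaw":0.45},{"tx":0,"ty":0,"tz":0,"roll":0,"jaw":0.45},{"tx":0,"ty":0,"tz":0,"roll":0,"jaw":0.1},{"tx":0,"ty":0,"tz":0,"roll":0,"jaw":0.1},{"tx":0,"ty":0,"tz":0,"roll":0,"jaw":0.1},{"tx":0,"ty":0,"tz":0,"roll":0,"jaw":0.1}]'
```

```text
time_s: 8.25
position: [0.4822, 0.2144, 0.1088]
tcp_rot: [[0.014, 1.0, 0.003], [1.0, -0.014, 0.001], [0.001, 0.003, -1.0]]
force: [-4.1, 1.2, 2.9]
opening: 0.176
grasp_force: 2.5
```

```bash
python3 -m jog '[{"tx":0,"ty":0,"tz":0,"roll":0,"jaw":0.05},{"tx":0,"ty":0,"tz":0,"roll":0,"jaw":0.05}]'; python3 - <<'E'
from w import *
h=np.array([30,55.]); 
for th in np.linspace(1.15,-0.03,14):
    a=th-.2; print(round(th,2),(h+85*np.array([-np.sin(a),np.cos(a)])).round(1))
E
```

```text
time_s: 8.45
position: [0.4815, 0.2144, 0.1086]
tcp_rot: [[0.014, 1.0, 0.002], [1.0, -0.014, 0.0], [0.001, 0.002, -1.0]]
force: [-2.4, 0.8, 7.1]
opening: 0.148
grasp_force: 30.0
1.15 [-39.1 104.4]
1.06 [-34.4 110.5]
0.97 [-29.1 116.1]
0.88 [-23.3 121.2]
0.79 [-17.1 125.8]
0.7 [-10.5 129.8]
0.61 [ -3.5 133.1]
0.51 [  3.7 135.8]
0.42 [ 11.1 137.9]
0.33 [ 18.7 139.2]
0.24 [ 26.4 139.9]
0.15 [ 34.1 139.9]
0.06 [ 41.8 139.2]
-0.03 [ 49.4 137.8]
```

```bash
python3 -m jog '[{"tx":0,"ty":0.47,"tz":-0.61,"roll":0,"jaw":0.05},{"tx":0,"ty":0.53,"tz":-0.56,"roll":0,"jaw":0.05},{"tx":0,"ty":0.58,"tz":-0.51,"roll":0,"jaw":0.05},{"tx":0,"ty":0.62,"tz":-0.46,"roll":0,"jaw":0.05},{"tx":0,"ty":0.66,"tz":-0.4,"roll":0,"jaw":0.05},{"tx":0,"ty":0.7,"tz":-0.33,"roll":0,"jaw":0.05},{"tx":0,"ty":0.72,"tz":-0.27,"roll":0,"jaw":0.05}]'
python3 lv.py
```

```text
time_s: 9.15
position: [0.5203, 0.2137, 0.1395]
tcp_rot: [[0.014, 1.0, -0.009], [1.0, -0.014, -0.001], [-0.001, -0.009, -1.0]]
force: [-5.4, 1.1, 6.4]
opening: 0.147
grasp_force: 30.0
scene [(0.64, array([199.3, 156.9]), array([ 0.632, -0.256,  0.138]), array([ 0.613, -0.265,  0.105])), (0.58, array([181.5, 273.4]), array([0.569, 0.071, 0.138]), array([0.548, 0.073, 0.105]))]
top [(0.62, array([205.6, 204.3]), array([0.519, 0.193, 0.138]), array([0.522, 0.198, 0.105]))]
```

Following the arc: the bar shows at x≈0.519, so I continue.

```bash
python3 -m jog '[{"tx":0,"ty":0.74,"tz":-0.21,"roll":0,"jaw":0.05},{"tx":0,"ty":0.76,"tz":-0.13,"roll":0,"jaw":0.05},{"tx":0,"ty":0.77,"tz":-0.07,"roll":0,"jaw":0.05},{"tx":0,"ty":0.77,"tz":0,"roll":0,"jaw":0.05},{"tx":0,"ty":0.77,"tz":0.07,"roll":0,"jaw":0.05},{"tx":0,"ty":0.66,"tz":0.12,"roll":0,"jaw":0.05},{"tx":0,"ty":0,"tz":0,"roll":0,"jaw":0.05},{"tx":0,"ty":0,"tz":0,"roll":0,"jaw":0.05}]'
python3 lv.py
```

```text
time_s: 10.15
position: [0.5677, 0.2127, 0.1407]
tcp_rot: [[0.014, 1.0, -0.004], [1.0, -0.014, -0.001], [-0.001, -0.004, -1.0]]
force: [-6.9, -0.7, 7.6]
opening: 0.148
grasp_force: 30.0
scene [(0.42, array([180.1, 312.5]), array([0.563, 0.184, 0.138]), array([0.542, 0.19 , 0.105]))]
top [(0.64, array([190.1, 205.5]), array([0.576, 0.19 , 0.138]), array([0.581, 0.195, 0.105])), (0.21, array([208.5, 231.9]), array([0.509, 0.093, 0.138]), array([0.512, 0.095, 0.105]))]
```

```bash
python3 -m jog '[{"tx":0,"ty":0,"tz":0,"roll":0,"jaw":0.4},{"tx":0,"ty":0,"tz":0,"roll":0,"jaw":0.4},{"tx":0,"ty":0,"tz":0,"roll":0,"jaw":0.4},{"tx":0,"ty":0,"tz":0,"roll":0,"jaw":0.4},{"tx":0,"ty":0,"tz":-4,"roll":0,"jaw":0.4},{"tx":0,"ty":0,"tz":-4,"roll":0,"jaw":0.4},{"tx":0,"ty":0,"tz":-3,"roll":0,"jaw":0.4},{"tx":0,"ty":0,"tz":0,"roll":0,"jaw":0.5}]'
python3 lv.py; python3 m.py w4 lever_bar; python3 - <<'E'
from w import *
import pickle
w,T,R=pickle.load(open("w4.pkl","rb")); im=w["img"].astype(int); t=trace("wrist","lever_bar")[0]
k=t["pixels"]&(im[...,0]>90)&(im[...,1]<60); ys,xs=np.nonzero(k)
P=np.array([onz(*ray(w,T,(a,b)),.138)[:2] for a,b in zip(ys,xs)]); print(P.min(0),P.max(0),P.mean(0))
# tray
s=read_state(); c,TT=cap("top"); o=trace("top","organiser")[0]["pixels"].astype(np.uint8)
k,_=cv2.findContours(o,0,2);k=max(k,key=cv2.contourArea)
print(cv2.minAreaRect(np.array([onz(*ray(c,TT,(p[0][1],p[0][0])),.016)[:2] for p in k],np.float32)))
rs=[]
C={"top":(c,TT),"scene":cap("scene")}
for n in C:
    m=[d for d in trace(n,"marker_green")]
    for d in m: ys,xs=np.nonzero(d["pixels"]); print(n,round(d["p"],2),np.round(d["bbox"],0),C[n][0]["img"][ys,xs].mean(0).round(),onz(*ray(*C[n],(ys.mean(),xs.mean())),.02).round(3))
E
```

```text
time_s: 11.15
position: [0.5725, 0.2136, 0.2559]
tcp_rot: [[0.014, 1.0, 0.012], [1.0, -0.014, 0.002], [0.002, 0.012, -1.0]]
force: [0.5, -0.5, 0.7]
opening: 0.434
grasp_force: 0.0
scene [(0.67, array([177. , 314.2]), array([0.552, 0.19 , 0.138]), array([0.53 , 0.196, 0.105]))]
top [(0.66, array([192., 206.]), array([0.569, 0.188, 0.138]), array([0.573, 0.193, 0.105])), (0.65, array([197.9, 376.5]), array([ 0.546, -0.433,  0.138]), array([ 0.55 , -0.444,  0.105]))]
lever_bar 0.73 [220.3 257. ] [0.5725 0.1913 0.138 ]
[0.56145058 0.14154931] [0.5747736  0.23472021] [0.5683771  0.19213057]
((0.5566877722740173, -0.29917946457862854), (0.2192176729440689, 0.08610372245311737), 14.410287857055664)
top 0.59 [298. 175.  13.   9.] [165. 101. 162.] [ 0.635 -0.179  0.02 ]
top 0.57 [329. 150.  13.  14.] [115. 166.  82.] [ 0.728 -0.307  0.02 ]
top 0.57 [357. 160.   6.  13.] [206. 120.  22.] [ 0.698 -0.412  0.02 ]
scene 0.62 [232. 152. 102.  67.] [72. 73. 68.] [0.515 0.1   0.02 ]
scene 0.57 [135. 240.  15.  21.] [58. 90. 54.] [ 0.735 -0.311  0.02 ]
scene 0.5 [101. 232.  14.  15.] [114.  71.  35.] [ 0.703 -0.414  0.02 ]
scene 0.46 [185. 212.  13.  14.] [78. 52. 83.] [ 0.643 -0.178  0.02 ]
```

The bar reads x=0.568, the same as at the start, so the lever is fully up. Now to the tray.

```bash
python3 -m jog '[{"tx":-4.8,"ty":0.6,"tz":0,"roll":0,"jaw":0.5},{"tx":-4.8,"ty":0.6,"tz":0,"roll":0,"jaw":0.5},{"tx":-4.8,"ty":0.6,"tz":0,"roll":0,"jaw":0.5},{"tx":-4.8,"ty":0.6,"tz":0,"roll":0,"jaw":0.5},{"tx":-4.8,"ty":0.6,"tz":0,"roll":0,"jaw":0.5},{"tx":-4.8,"ty":0.6,"tz":0,"roll":0,"jaw":0.5},{"tx":-4.8,"ty":0.6,"tz":0,"roll":0,"jaw":0.5},{"tx":-4.8,"ty":0.6,"tz":0,"roll":0,"jaw":0.5}]'|sed -n 2p
python3 -m jog '[{"tx":-4.5,"ty":0,"tz":0,"roll":0,"jaw":0.5},{"tx":-4.5,"ty":0,"tz":0,"roll":0,"jaw":0.5},{"tx":0,"ty":0,"tz":0,"roll":0,"jaw":0.5},{"tx":0,"ty":0,"tz":0,"roll":0,"jaw":0.5},{"tx":0,"ty":0,"tz":0,"roll":0,"jaw":0.5}]'|sed -n 2p
python3 m.py w5 marker_green organiser
python3 -m jog '[{"tx":-4,"ty":1,"tz":0,"roll":0,"jaw":0.5},{"tx":-3,"ty":1,"tz":0,"roll":0,"jaw":0.5},{"tx":0,"ty":0,"tz":0,"roll":0,"jaw":0.5},{"tx":0,"ty":0,"tz":0,"roll":0,"jaw":0.5},{"tx":0,"ty":0,"tz":0,"roll":0,"jaw":0.5}]'|sed -n 2p
python3 m.py w6 marker_green organiser
python3 - <<'E'
from w import *
import pickle
F=[]
for n in("w5","w6"):
    w,T,R=pickle.load(open(n+".pkl","rb")); hsv=cv2.cvtColor(w["img"],cv2.COLOR_RGB2HSV)
    m=cv2.inRange(hsv,(45,100,40),(80,255,255)); N,L,st,ce=cv2.connectedComponentsWithStats(m)
    for i in range(1,N):
        if st[i,4]>100: print(n,st[i],onz(*ray(w,T,ce[i][::-1]),.02).round(3))
E
```

```text
position: [0.6114, -0.1738, 0.2507]
position: [0.6099, -0.2604, 0.2504]
marker_green 0.93 [191. 264.] [ 0.6268 -0.2923  0.004 ]
marker_green 0.77 [109.3 275.8] [ 0.6427 -0.1795  0.004 ]
organiser 0.73 [195.4 218.7] [ 0.5611 -0.298   0.004 ]
position: [0.629, -0.3301, 0.2505]
marker_green 0.96 [222.9 295.2] [ 0.6925 -0.4125  0.004 ]
marker_green 0.94 [ 50.7 258.2] [ 0.639  -0.1775  0.004 ]
organiser 0.9 [147.4 202.2] [ 0.5608 -0.2982  0.004 ]
organiser 0.49 [ 20.2 349.9] [ 0.7527 -0.1429  0.004 ]
w5 [337 189  18  18 153] [ 0.74  -0.296  0.02 ]
w5 [322 202  16  17 141] [ 0.718 -0.316  0.02 ]
w5 [341 208  18  17 225] [ 0.748 -0.327  0.02 ]
w6 [239 130  25  24 376] [ 0.628 -0.289  0.02 ]
w6 [316 139  30  17 240] [ 0.733 -0.296  0.02 ]
```

View pics/w6.png

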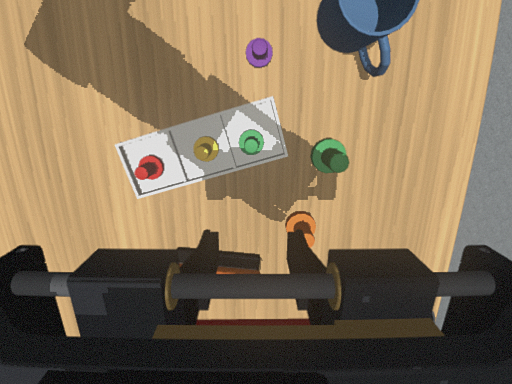

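w6 shows the tray green marker at (143,251), yellow at (149,206) and red at (168,150). The larger green one is outside the tray at (157,330). I refine its position from both views.

```bash
python3 - <<'E'
from w import *
import pickle
A=[pickle.load(open(n+".pkl","rb")) for n in("w5","w6")]
def crop(im,r,c): return cv2.resize(im[r-20:r+20,c-20:c+20],None,fx=9,fy=9,interpolation=cv2.INTER_CUBIC)
I=np.hstack([crop(A[0][0]["img"],191,264),crop(A[1][0]["img"],143,251)])
cv2.imwrite("pics/e.png",cv2.cvtColor(I,cv2.COLOR_RGB2BGR))
for w,T,R in A:
    for p in((.627,-.291,.004),(.627,-.291,.048)): print(proj(w,T,p).round(1))
E
```

```text
[190.1 264.2]
[199.8 265.5]
[141.4 250.1]
[145.7 249.9]
```

View pics/e.png

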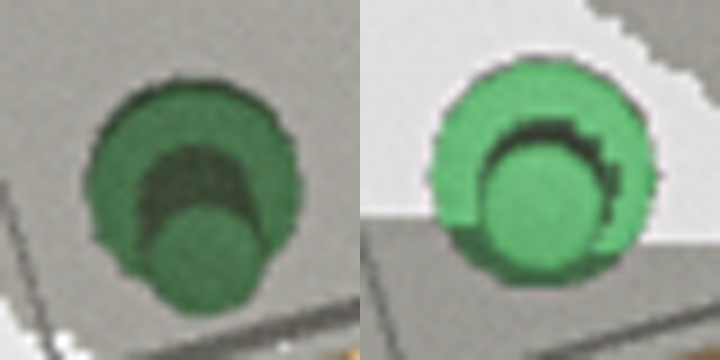

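The crops put the knob tops at (199.2,266) in w5 and (145.2,251) in w6. That matches a knob top at (0.628, −0.291, 0.048). Now I descend.

```bash
python3 -m jog '[{"tx":3.9,"ty":-0.15,"tz":0,"roll":0,"jaw":0.5},{"tx":0,"ty":0,"tz":4.5,"roll":0,"jaw":0.5},{"tx":0,"ty":0,"tz":4.5,"roll":0,"jaw":0.5},{"tx":0,"ty":0,"tz":4,"roll":0,"jaw":0.5},{"tx":0,"ty":0,"tz":2,"roll":0,"jaw":0.5},{"tx":0,"ty":0,"tz":0,"roll":0,"jaw":0.5},{"tx":0,"ty":0,"tz":0,"roll":0,"jaw":0.5}]'|sed -n '2,4p'
python3 m.py w7 marker_green
python3 - <<'E'
from w import *
import pickle
w,T,R=pickle.load(open("w7.pkl","rb"));print(proj(w,T,(.628,-.291,.004)),proj(w,T,(.628,-.291,.048)))
E
```

```text
position: [0.6286, -0.2927, 0.1012]
tcp_rot: [[0.013, 1.0, 0.001], [1.0, -0.013, -0.0], [-0.0, 0.001, -1.0]]
force: [1.3, -0.5, 0.6]
marker_green 0.94 [ 68.8 261.9] [ 0.6385 -0.1794  0.004 ]
marker_green 0.83 [220.9 363.2] [ 0.7321 -0.3105  0.004 ]
[202.68135286 250.84173702] [221.74823229 250.61540578]
```

```bash
python3 -m jog '[{"tx":0.15,"ty":0,"tz":3,"roll":0,"jaw":0.5},{"tx":0,"ty":0,"tz":2,"roll":0,"jaw":0.5},{"tx":0,"ty":0,"tz":1.1,"roll":0,"jaw":0.5},{"tx":0,"ty":0,"tz":0,"roll":0,"jaw":0.5},{"tx":0,"ty":0,"tz":0,"roll":0,"jaw":0.15},{"tx":0,"ty":0,"tz":0,"roll":0,"jaw":0.1},{"tx":0,"ty":0,"tz":0,"roll":0,"jaw":0.1},{"tx":0,"ty":0,"tz":0,"roll":0,"jaw":0.1}]'
python3 -m jog '[{"tx":0,"ty":0,"tz":0,"roll":0,"jaw":0.1},{"tx":0,"ty":0,"tz":0,"roll":0,"jaw":0.1}]'
```

```text
time_s: 15.45
position: [0.6286, -0.2918, 0.0406]
tcp_rot: [[0.014, 1.0, 0.001], [1.0, -0.014, -0.001], [-0.001, 0.001, -1.0]]
force: [-0.4, 0.2, 1.0]
opening: 0.221
grasp_force: 0.1
time_s: 15.65
position: [0.6286, -0.2917, 0.0405]
tcp_rot: [[0.014, 1.0, 0.001], [1.0, -0.014, -0.001], [-0.001, 0.001, -1.0]]
force: [-0.1, 0.2, 3.7]
opening: 0.196
grasp_force: 30.0
```

```bash
python3 -m jog '[{"tx":0,"ty":0,"tz":-3,"roll":0,"jaw":0.1},{"tx":0,"ty":0,"tz":-4.5,"roll":0,"jaw":0.1},{"tx":0,"ty":0,"tz":-4.5,"roll":0,"jaw":0.1},{"tx":0,"ty":0,"tz":-4.5,"roll":0,"jaw":0.1},{"tx":0,"ty":0,"tz":0,"roll":0,"jaw":0.1}]'|tail -5
python3 -m jog '[{"tx":4,"ty":-1.8,"tz":0,"roll":0,"jaw":0.1},{"tx":4,"ty":-1.8,"tz":0,"roll":0,"jaw":0.1},{"tx":4,"ty":-1.8,"tz":0,"roll":0,"jaw":0.1},{"tx":4,"ty":-1.8,"tz":0,"roll":0,"jaw":0.1},{"tx":4,"ty":-1.8,"tz":0,"roll":0,"jaw":0.1},{"tx":4,"ty":-1.8,"tz":0,"roll":0,"jaw":0.1},{"tx":0,"ty":0,"tz":0,"roll":0,"jaw":0.1},{"tx":0,"ty":0,"tz":0,"roll":0,"jaw":0.1}]'
python3 m.py w8 dish button_top lever_bar
python3 -m jog '[{"tx":3,"ty":-1,"tz":0,"roll":0,"jaw":0.1},{"tx":0,"ty":0,"tz":0,"roll":0,"jaw":0.1},{"tx":0,"ty":0,"tz":0,"roll":0,"jaw":0.1}]' | sed -n 2p
python3 m.py w9 dish button_top lever_bar
python3 - <<'E'
from w import *
import pickle
A,B=[pickle.load(open(n+".pkl","rb")) for n in("w8","w9")]
for t in("dish","button_top"):
    a=[r for r in A[2] if r[0]==t][:1]; b=[r for r in B[2] if r[0]==t][:1]
    if a and b: print(t,tri([a[0][3],b[0][3]]).round(4))
w,T,R=B
for n,(w,T,R) in(("w8",A),("w9",B)):
    hsv=cv2.cvtColor(w["img"],cv2.COLOR_RGB2HSV); p=[r for r in R if r[0]=="dish"]
    if not p: continue
    r,c=p[0][2].astype(int); sub=np.zeros(hsv.shape[:2],np.uint8); r0,c0=max(r-45,0),max(c-45,0); q=np.s_[r0:r+45,c0:c+45]
    sub[q]=cv2.inRange(hsv,(0,0,150),(180,40,255))[q]
    k,_=cv2.findContours(sub,0,2); k=max(k,key=cv2.contourArea); P=np.array([onz(*ray(w,T,(x[0][1],x[0][0])),.078)[:2] for x in k],np.float32); print(n,cv2.minAreaRect(P))
I=np.hstack([A[0]["img"][:,100:450],B[0]["img"][:,100:450]]); cv2.imwrite("pics/f.png",cv2.cvtColor(I,cv2.COLOR_RGB2BGR))
E
```

```text
position: [0.6321, -0.2939, 0.2128]
tcp_rot: [[0.014, 1.0, 0.013], [1.0, -0.014, -0.009], [-0.008, 0.013, -1.0]]
force: [0.4, -0.2, -0.5]
opening: 0.195
grasp_force: 30.0
time_s: 16.95
position: [0.5231, -0.0491, 0.2043]
tcp_rot: [[0.012, 1.0, -0.0], [1.0, -0.012, -0.0], [-0.0, -0.0, -1.0]]
force: [0.3, -0.7, 0.4]
opening: 0.192
grasp_force: 30.0
dish 0.63 [144.7 227.6] [0.5002 0.     0.07  ]
dish 0.4 [ 99.3 462.7] [0.7274 0.0421 0.07  ]
button_top 0.97 [ 49.3 259.8] [0.5317 0.0818 0.088 ]
position: [0.5144, -0.0205, 0.2045]
dish 0.84 [172.3 236.9] [0.4999 0.0009 0.07  ]
button_top 0.79 [ 85.7 272.1] [0.5338 0.0813 0.088 ]
dish [ 0.4994 -0.0011  0.0613]
button_top [0.5323 0.0803 0.0981]
w8 ((0.5009970664978027, 0.006094973534345627), (0.07312587648630142, 0.08292125910520554), 89.21381378173828)
w9 ((0.499162495136261, -0.0008658282458782196), (0.0585058368742466, 0.06079438328742981), 89.05287170410156)
```

View pics/f.png

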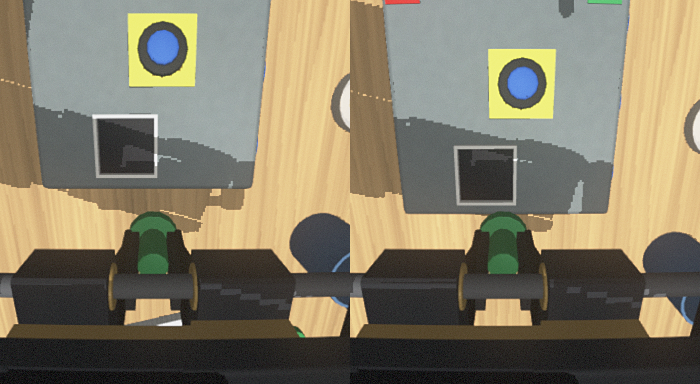

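The pictures show the marker held upright with the dish just ahead at (175,486), i.e. (0.500, −0.001). I go over it and lower.

```bash
python3 -m jog '[{"tx":1.95,"ty":-1.45,"tz":0,"roll":0,"jaw":0.1},{"tx":0,"ty":0,"tz":4,"roll":0,"jaw":0.1},{"tx":0,"ty":0,"tz":3,"roll":0,"jaw":0.1},{"tx":0,"ty":0,"tz":1.2,"roll":0,"jaw":0.1},{"tx":0,"ty":0,"tz":0,"roll":0,"jaw":0.1},{"tx":0,"ty":0,"tz":0,"roll":0,"jaw":0.1}]'
python3 - <<'E'
from w import *
C={n:cap(n) for n in("scene","top")}
for n in C: print(n,[(round(d["p"],2),np.round(d["point"]),onz(*ray(*C[n],d["point"]),.086).round(3)) for d in landmark_of(n,"marker_green")])
im=C["scene"][0]["img"]; cv2.imwrite("pics/g.png",cv2.cvtColor(cv2.resize(im[140:220,220:300],None,fx=7,fy=7,interpolation=2),cv2.COLOR_RGB2BGR))
E
```

```text
time_s: 18.25
position: [0.5007, -0.0006, 0.1232]
tcp_rot: [[0.015, 1.0, 0.001], [1.0, -0.015, -0.0], [-0.0, 0.001, -1.0]]
force: [0.0, 0.6, -0.5]
opening: 0.193
grasp_force: 30.0
scene [(0.71, array([240., 111.]), array([ 0.737, -0.383,  0.086])), (0.7, array([222., 189.]), array([ 0.675, -0.168,  0.086])), (0.61, array([253., 140.]), array([ 0.773, -0.295,  0.086]))]
top [(0.49, array([179., 302.]), array([ 0.627, -0.17 ,  0.086])), (0.45, array([164., 362.]), array([ 0.682, -0.401,  0.086])), (0.4, array([154., 337.]), array([ 0.725, -0.305,  0.086]))]
```

```bash
python3 -m jog '[{"tx":0,"ty":0,"tz":0.8,"roll":0,"jaw":0.1},{"tx":0,"ty":0,"tz":0.4,"roll":0,"jaw":0.1},{"tx":0,"ty":0,"tz":0.2,"roll":0,"jaw":0.1},{"tx":0,"ty":0,"tz":0.1,"roll":0,"jaw":0.1},{"tx":0,"ty":0,"tz":0,"roll":0,"jaw":0.1},{"tx":0,"ty":0,"tz":0,"roll":0,"jaw":0.1}]'
```

```text
time_s: 19.05
position: [0.4998, -0.0001, 0.1076]
tcp_rot: [[0.014, 1.0, -0.0], [1.0, -0.014, -0.0], [-0.0, -0.0, -1.0]]
force: [0.5, 0.5, -0.6]
opening: 0.197
grasp_force: 30.0
```

```bash
python3 -m jog '[{"tx":0,"ty":0,"tz":0.07,"roll":0,"jaw":0.1},{"tx":0,"ty":0,"tz":0.06,"roll":0,"jaw":0.1},{"tx":0,"ty":0,"tz":0,"roll":0,"jaw":0.1},{"tx":0,"ty":0,"tz":0,"roll":0,"jaw":0.1}]'
```

```text
time_s: 19.45
position: [0.4999, -0.0002, 0.1064]
tcp_rot: [[0.014, 1.0, 0.0], [1.0, -0.014, -0.0], [-0.0, 0.0, -1.0]]
force: [0.3, -0.3, -0.5]
opening: 0.195
grasp_force: 30.0
```

```bash
python3 -m jog '[{"tx":0,"ty":0,"tz":0.05,"roll":0,"jaw":0.1},{"tx":0,"ty":0,"tz":0,"roll":0,"jaw":0.1},{"tx":0,"ty":0,"tz":0,"roll":0,"jaw":0.1}]'|sed -n '2p;4p'
python3 -m jog '[{"tx":0,"ty":0,"tz":0.05,"roll":0,"jaw":0.1},{"tx":0,"ty":0,"tz":0,"roll":0,"jaw":0.1},{"tx":0,"ty":0,"tz":0,"roll":0,"jaw":0.1}]'|sed -n '2p;4p'
```

```text
position: [0.4999, -0.0002, 0.1064]
force: [-1.5, -0.3, 5.3]
position: [0.4999, -0.0002, 0.1064]
force: [-1.8, 1.1, 8.6]
```

Contact at exactly the predicted height. I release and withdraw straight up, then clear of the view.

```bash
python3 -m jog '[{"tx":0,"ty":0,"tz":-0.05,"roll":0,"jaw":0.1},{"tx":0,"ty":0,"tz":0,"roll":0,"jaw":0.5},{"tx":0,"ty":0,"tz":0,"roll":0,"jaw":0.5},{"tx":0,"ty":0,"tz":0,"roll":0,"jaw":0.5},{"tx":0,"ty":0,"tz":0,"roll":0,"jaw":0.5},{"tx":0,"ty":0,"tz":-2,"roll":0,"jaw":0.5},{"tx":0,"ty":0,"tz":-4,"roll":0,"jaw":0.5},{"tx":0,"ty":0,"tz":-4.5,"roll":0,"jaw":0.5}]'
python3 -m jog '[{"tx":-3,"ty":-3,"tz":-4,"roll":0,"jaw":0.5},{"tx":-4,"ty":-2,"tz":0,"roll":0,"jaw":0.5},{"tx":-4,"ty":-2,"tz":0,"roll":0,"jaw":0.5},{"tx":0,"ty":0,"tz":0,"roll":0,"jaw":0.5},{"tx":0,"ty":0,"tz":0,"roll":0,"jaw":0.5},{"tx":0,"ty":0,"tz":0,"roll":0,"jaw":0.5}]'|sed -n '2p;4p'
python3 - <<'E'
from w import *
c,T=cap("scene"); print([(round(d["p"],2),np.round(d["point"]),onz(*ray(c,T,d["point"]),.07).round(3)) for d in landmark_of("scene","marker_green")])
im=c["img"]; cv2.imwrite("pics/h.png",cv2.cvtColor(cv2.resize(im[130:260,80:345],None,fx=3,fy=3,interpolation=2),cv2.COLOR_RGB2BGR))
E
```

```text
time_s: 20.85
position: [0.4986, 0.0, 0.2106]
tcp_rot: [[0.014, 1.0, -0.004], [1.0, -0.014, 0.001], [0.001, -0.004, -1.0]]
force: [1.0, -0.3, 0.1]
opening: 0.498
grasp_force: 0.0
position: [0.4328, -0.1043, 0.2449]
force: [-0.8, -0.0, -0.7]
[(0.7, array([177., 246.]), array([ 0.509, -0.009,  0.07 ])), (0.63, array([250., 143.]), array([ 0.756, -0.291,  0.07 ])), (0.51, array([241., 111.]), array([ 0.732, -0.387,  0.07 ])), (0.47, array([225., 190.]), array([ 0.676, -0.168,  0.07 ])), (0.23, array([194., 282.]), array([0.572, 0.101, 0.07 ]))]
```

View pics/h.png

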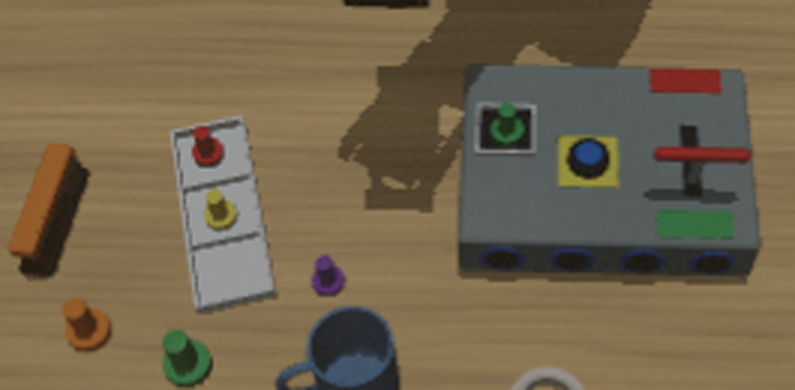

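The picture shows the green marker upright in the dish at (128,506), the lever up at (154,700), and the other things unmoved. I hand in.

```bash
python3 -c "
from rig import *
print(hand_in())"
```

```text
the job is handed in; nothing more can be done
None
```

I pressed the test button, raised the lever fully again, set the green marker upright in the dish and handed the job in; the hand-in gave no verdict back.

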